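Slide a glass honing plate home under the spring clips of its board

TASK

Get the honing board ready for sharpening: pick the glass plate up off its wooden block, lay it flat on the board's runner in front of the two spring clips, and slide it in under them, so that the clips ride up over the glass and snap down behind its rear edge, with the plate lying flat in its seat. The glass chips easily: set it down on the runner while still holding it rather than dropping it, and never squeeze or push it with more than 30 N. Leave the tools lying around where they are.

Things in the scene. Friction and masses are not known exactly. Their poses are not given: they have to be found in the camera images.
- glass_plate: Glass honing plate 140 x 60 x 8 mm, clear, with a dull grey film on top except 18 mm at each end; 0.13 to 0.22 kg. Starts flat on a wooden block, lengthways, its long edges overhanging by 7 mm. Origin: centre of its underside; x along its length, z up; either end may lead. Grip it across the two long edges, 60 mm apart.
- rest_block: Loose dark wooden block 45 x 140 x 30 mm (x, y, z) under the plate at the start. Origin: centre of its underside, on the bench; its length is along y.
- honing_board: Honing board fixed on the bench, wood. Base 352 x 124 mm, top 12 mm above the bench. On its middle line a runner 44 mm wide (the plate overhangs 8 mm each side), top 32 mm above the bench, from x = -176 mm to the end stop at x = +144 mm. Origin: on the bench, on the middle line, at the clips' catching faces. x is the way the plate slides in; x = 0 to 144 mm is the seat, 4 mm longer than the plate.
- run_in (a point): On top of the runner at x = -104 mm of the board: a good place for the plate's origin when laid down in front of the clips (its front end is then 7 mm short of their ramps). Nothing stands beside the runner here; the base lies 20 mm below this point. Axes as the board's.
- mouth (a point): On top of the runner at x = -12 mm of the board, where the two side fences begin: 64 mm apart (2 mm play each side of the plate), 5 mm higher than the runner. From x = -45 mm up to here short wooden cheeks narrow from about 85 to 64 mm and lead the plate in.
- seat (a point): Where the plate's origin must end: on top of the runner at x = 72 mm of the board, the middle of the seat; home is within about 2 mm of here along x and y. A fixed steel lip on the end stop, its underside 10 mm above the runner, reaches 5 mm over the plate's front end when home. Axes as the board's.
- clip_left (a joint): Sprung steel clip above the +y fence, hinged at x = 66 mm of the board, its tooth towards the run-in. 0 = down, positive = up (rad); about 0.10 while it rides on the plate. It presses with 1 to 2 N; sliding the plate in under both takes 5 to 10 N, and shut fingers behind the middle of its rear edge can push it.
- clip_right (a joint): The same clip, mirrored, on the -y fence. 0 = down, positive = up (rad).
- tooth_left (a point): Lowest edge of the left clip's tooth, 1.5 mm above the runner, at x = 0 of the board, 26.5 mm from the middle line. The tooth is 7 mm wide and reaches in to 23.5 mm from the middle line (47 mm free between both teeth). Its ramp rises from here towards the run-in, to 12 mm above the runner at x = -27 mm; its square face looks to +x and drops behind the plate's rear edge.
- chisel_a: Bystander, to be left alone: wooden-handled bevel chisel, 264 x 25 x 26 mm, wooden handle, beside the honing board. Origin: centre of its underside.
- chisel_b: Bystander, to be left alone: second chisel, 264 x 25 x 26 mm, plastic handle, beyond the first chisel. Origin: centre of its underside.
- try_square: Bystander, to be left alone: try square, 240 x 127 x 20 mm, at the back right. Origin: centre of its underside.
- marking_gauge: Bystander, to be left alone: marking gauge, 48 x 210 x 66 mm, at the back. Origin: centre of its underside.
Things that resemble listed ones, but are neither listed nor needed, are in the scene too. Of the things shaped like the glass_plate, the glass one is meant.

How it is judged:
On the way, in this order (a step that is already met when the one before it is completed fails the run):
1. the plate is set down flat on the runner in front of the clips (at most 4 mm above it) while the fingers still hold it (contact force between the fingers and glass_plate above 8 N and z of glass_plate in the frame of seat below 0.004 m and angle between glass_plate's own z axis and vertical below 0.08 rad and x of glass_plate in the frame of seat between -0.24 and -0.155 m and y of glass_plate in the frame of seat between -0.02 and 0.02 m), for 0.1 s.
2. the plate slides flat along the runner, partly in, with both clips riding up on it (value of joint each of clip_left, clip_right above 0.07 rad and z of glass_plate in the frame of seat below 0.004 m and angle between glass_plate's own z axis and vertical below 0.06 rad and x of glass_plate in the frame of seat between -0.15 and -0.012 m and y of glass_plate in the frame of seat between -0.006 and 0.006 m), for 0.2 s.
At the end, for the whole second after the job is handed in: The plate lies at rest in the seat: its origin within 4 mm of the seat point along and across the board and 3 mm in height, flat within 0.05 rad and in line with the board within 0.06 rad, released by the fingers, and both clips are down again behind its rear edge (each below 0.03 rad) (x of glass_plate in the frame of seat between -0.004 and 0.004 m and y of glass_plate in the frame of seat between -0.004 and 0.004 m and z of glass_plate in the frame of seat between -0.003 and 0.003 m and angle between the x axis of glass_plate and the x axis of honing_board, either way round below 0.06 rad and angle between glass_plate's own z axis and vertical below 0.05 rad and value of joint each of clip_left, clip_right below 0.03 rad and linear speed of glass_plate below 0.01 m/s and contact force between the fingers and glass_plate below 0.1 N); the robot touches nothing.
It fails at once if glass chipped: gripped too hard, the fingers' forces on it together above 80 N (half of that on each side) (contact force between the fingers and glass_plate above 80 N).
It fails at once if glass chipped: knocked, dropped or pushed against the board, its clips or end stop with more than 35 N in all (contact force between glass_plate and honing_board above 35 N).
It fails at once if a tool lying around moved more than 30 mm (distance of any of chisel_a, chisel_b, try_square, marking_gauge from where it was at the start of the episode above 0.03 m).
It also fails if it takes over 54 s, if anything falls off the work surface, if the arm or the gripper's body presses on something with over 40 N, if the wrist force passes 120 N, or if a joint passes its speed limit or range.

ROBOT

A 6-joint arm with a two-finger parallel gripper is mounted at the origin on a cart in front of the work surface, level with it; the furniture and walls round the work are solid. World frame = base frame: x ahead of the robot, y to its left, z up, the work surface at z = 0. Lengths are in m, angles in rad, forces in N, time in s.
With the tool pointing down it reaches from about 0.35 to 0.975 m from the base axis. Payload 4.9 kg.
Tool frame: the origin (TCP) lies on the mounting face of the last link; the fingertips stand 173 mm ahead of it and the grasp point (between the pads) lies 155 mm ahead of it; z points along the fingers, y is the line along which they close (so a half turn about z gives the same grasp; the last joint's range is limited). The gripper opens to 85 mm and grips with 20 to 120 N. Pads are 22 mm wide; open, the fingers measure 114 mm over their backs; the gripper's body (76 mm by 85 mm) begins 54 mm behind the grasp point. The pads swing forward as they close: fully open they stand 13 mm farther back than shut.
Start: joints at [-1.467, 0.053, 1.613, -0, 1.476, -0.119], TCP at [0.138, -0.61, 0.405] pointing down, gripper open.
Joint ranges: [-3.01, 3.01], [-1.01, 2.22], [0.06, 2.58], [-1.02, 4.17], [0.09, 2.62], [-3.14, 3.14]. Speed limits (rad/s): [2.57, 2.57, 3.14, 3.14, 3.14, 3.14].

INTERFACE

Orientations are given as a unit quaternion [w, x, y, z].
In Python, from bench import bot gives the robot as it stands.
- The arm moves only by the tool move_arm, never from a script. Its argument "increments" is a list of rows, each an object of numbers: "rx", "ry", "rz": the turn, a rotation vector about the tool's x, y, z in rad; "dx", "dy", "dz": the shift along the tool's x, y, z in m; "gripper": the opening, from 0 (shut) to 1 (fully open). In form: [{"rx": .., "ry": .., "rz": .., "dx": .., "dy": .., "dz": .., "gripper": ..}, ...]. A call has 1 to 8 rows; each row is the pose to reach, as a shift and turn from the pose commanded when the call began, along the tool's axes at that moment; what a row does not reach only later rows make up. A row lasts 1/10 s, in which the tool goes at most 50 mm and 8.59 degrees, less where a joint would pass 70% of its speed; a pose out of reach is approached as far as the arm can. A call with a gripper value outside its range is refused whole. The fingers move at their own pace and stop on an object; "grip_force" is the grip in N (left out, the last holds). Time passes only in rows, so rows that repeat a pose let the fingers close. It gives the time, the measured TCP pose, the force, the opening and the grip force at its end, in the units of the state.
- bot.observe(): the state, without advancing time (a new reading comes with each control period).
- bot.read_camera(name): name is "scene" or "top"; returns a dict with "img" (480x640x3 uint8, red, green, blue), "fx", "fy", "cx", "cy" (pixels), "k1" (the pictures are not rectified: a ray, as slopes to the right and down, at radius r is drawn at 1 + k1 r^2 times it, then the intrinsics apply), "extrinsics" (4x4, takes a point from camera to world coordinates). Camera axes: x right, y down, z forward; pixel columns grow to the right and rows downward; lengths in m; the calibration is good to about 2 mm. A picture is of the moment at which its call begins. There is no depth.
- bot.sign_off(): hands the job in; it is judged then, once.
The state is a dict: "t": time; "joint_positions": joint angles; "joint_velocities": joint speeds; "effort": joint torques, N m; "tool_pos": TCP position; "tool_rot": TCP orientation; "wrist_force": force on the tool from outside, world axes, zero at the start; "torque": the same for the moment, N m; "gripper_width": opening from 0.0 (shut) to 1.0 (fully open); "finger_force": force on a finger pad.
Only numpy, scipy, OpenCV 4.12 (cv2) and the standard library are available. Lean on these libraries where they do the work, as an engineer would, in place of code of your own. Each camera call takes 0.05 s, during which the arm holds its last target. There are 200 camera calls.

## Working session

There is one attempt and no reset: what is moved stays moved. The work goes in short steps, Python scripts to look and compute and a tool call to move; the robot and the scene stay as the last step left them, time stands still between calls to the robot, and variables do not carry over. Pictures are saved under pics/ and viewed, at most 10 in all, crops included, and the job is handed in when it is done.

Besides the shell and the picture viewer there is one more tool, called after "Call:" as name(argument=value, ...), one argument or row to a line, values as JSON. move_arm: Moves the arm, as the interface text tells. Its arguments: {"type":"object","properties":{"increments":{"type":"array","items":{"type":"object","properties":{"rx":{"type":"number"},"ry":{"type":"number"},"rz":{"type":"number"},"dx":{"type":"number"},"dy":{"type":"number"},"dz":{"type":"number"},"gripper":{"type":"number"}}}},"grip_force":{"type":"number"}},"required":["increments"]}

```bash
mkdir -p pics; cat > h.py <<'E'
import numpy as np, cv2
from bench import bot
def cam(n):
    c=bot.read_camera(n); return c
def save(img,p): cv2.imwrite(p,img[:,:,::-1])
def ray(c,u,v):
    x,y=(u-c["cx"])/c["fx"],(v-c["cy"])/c["fy"]; a,b=x,y
    for _ in range(20):
        s=1+c["k1"]*(a*a+b*b); a,b=x/s,y/s
    E=np.array(c["extrinsics"]); return E[:3,3],E[:3,:3]@np.array([a,b,1])
def onz(c,u,v,z):
    o,d=ray(c,u,v); return o+d*(z-o[2])/d[2]
def proj(c,p):
    E=np.array(c["extrinsics"]); q=E[:3,:3].T@(np.array(p)-E[:3,3]); a,b=q[:2]/q[2]; s=1+c["k1"]*(a*a+b*b)
    return c["fx"]*a*s+c["cx"],c["fy"]*b*s+c["cy"]
E
python3 - <<'E'
from h import *
for n in("scene","top"):
    c=cam(n); save(c["img"],f"pics/{n}0.png"); print(n,c["fx"],c["cx"],c["cy"],c["k1"],np.round(c["extrinsics"],3).tolist())
print(bot.observe())
E
```

```text
scene 585.2837021579292 315.74537465841655 229.11531837503213 0.029370000002726958 [[-0.901, -0.275, 0.336, 0.142], [-0.435, 0.593, -0.678, 0.763], [-0.013, -0.756, -0.654, 0.92], [0.0, 0.0, 0.0, 1.0]]
top 584.1538827081318 319.2283886041588 243.50337723540449 -0.099176228360135 [[0.068, -0.975, 0.213, 0.279], [-0.998, -0.066, 0.015, -0.132], [-0.001, -0.214, -0.977, 1.53], [0.0, 0.0, 0.0, 1.0]]
{'t': 0.1, 'joint_positions': array([-1.46699128e+00,  5.32993350e-02,  1.61418696e+00,  2.15528858e-05,
        1.47595631e+00, -1.18977571e-01]), 'joint_velocities': array([-1.94269818e-04, -1.64056954e-04, -3.51974441e-03, -8.39706812e-05,
        1.11005501e-03,  1.54122520e-03]), 'effort': array([ 1.14647355e-03, -3.94905102e+01, -3.71360850e+01, -1.37909123e-05,
        3.98686665e-03, -8.08191658e-06]), 'tool_pos': array([ 0.13808089, -0.6093043 ,  0.40356229]), 'tool_rot': array([-9.24868401e-04,  9.93802090e-01,  1.11160024e-01,  1.77438007e-05]), 'wrist_force': array([-0.64192381,  0.18610941, -0.44562632]), 'torque': array([-0.02311939,  0.02266352,  0.00611343]), 'finger_force': 0.0, 'gripper_width': 0.9992241003390274}
```

View pics/scene0.png

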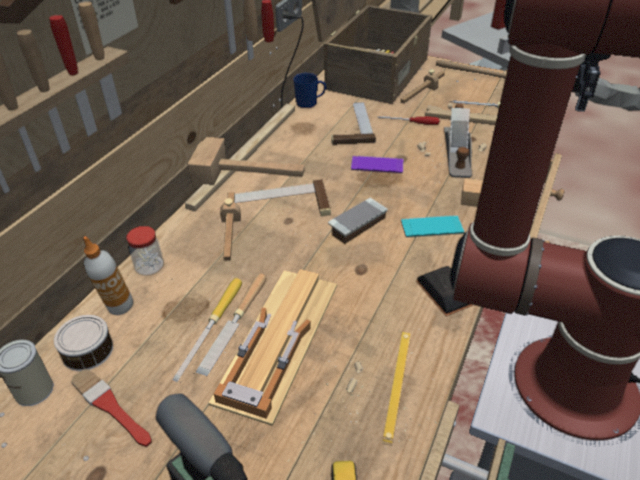

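View pics/top0.png

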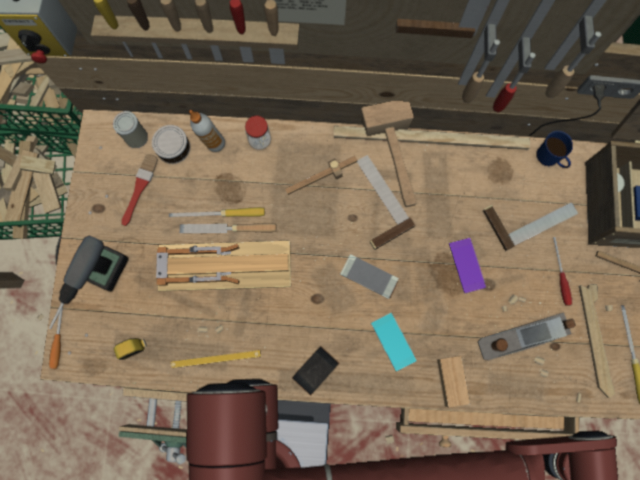

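Plate-shaped candidates in the top view are grey with clear ends on a dark block (370,276), purple (467,265), cyan (394,341) and black (315,370). The grey one with clear ends fits the glass plate (scene view 358,219). The board is at (222,264) with its end stop on the left, so the slide direction is toward world +y.

```bash
python3 - <<'E'
from h import *
T=cv2.imread("pics/top0.png"); S=cv2.imread("pics/scene0.png")
a=cv2.resize(T[235:320,320:420],(500,425),interpolation=cv2.INTER_CUBIC)
b=cv2.resize(T[230:300,145:300],None,fx=5,fy=5,interpolation=cv2.INTER_CUBIC)[:,:775]
cv2.imwrite("pics/c1.png",a)
cv2.imwrite("pics/c2.png",b)
E
```

```text
(no output)
```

View pics/c1.png

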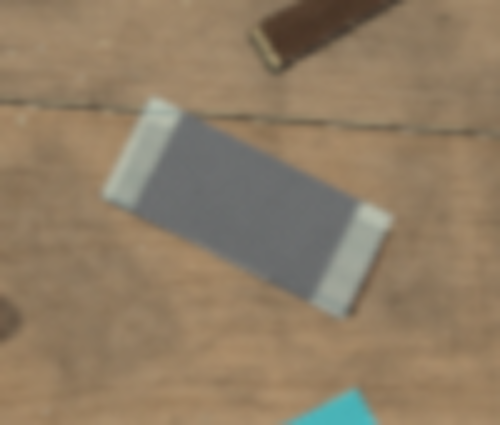

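View pics/c2.png

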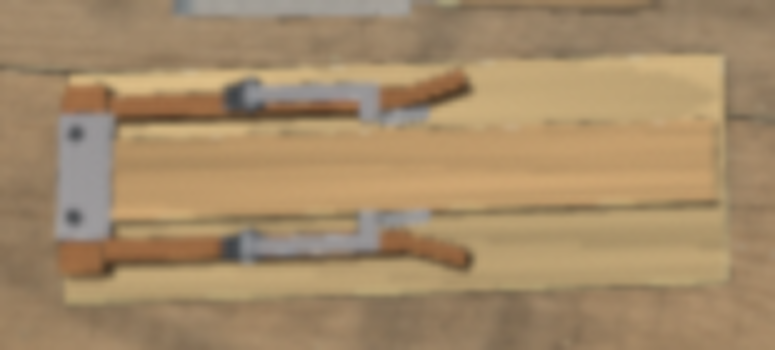

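Close up, it is clear glass with a grey film and pale clear ends, on a block, which confirms the choice. In the board crop, the runner ends on the right at about (718,162) and the teeth are at about x=370.

```bash
python3 - <<'E'
from h import *
from scipy.optimize import least_squares
C={n:cam(n) for n in("top","scene")}
# plate film
for n,seed in(("top",(370,276)),("scene",(356,222))):
    im=C[n]["img"].astype(int); hsv=cv2.cvtColor(C[n]["img"],cv2.COLOR_RGB2HSV)
    print(n,hsv[seed[1],seed[0]])
    m=((hsv[...,1]<45)&(hsv[...,2]>80)&(hsv[...,2]<150)).astype(np.uint8) 
    k,l,st,ce=cv2.connectedComponentsWithStats(m,connectivity=4); i=l[seed[1],seed[0]]
    pts=np.argwhere(l==i)[:,::-1]
    w=np.array([onz(C[n],u,v,.038)[:2] for u,v in pts]); r=cv2.minAreaRect(w.astype(np.float32)*1000)
    ev,V=np.linalg.eigh(np.cov(w.T))
    print(len(pts),w.mean(0),r,np.degrees(np.arctan2(V[1,1],V[0,1])),np.sqrt(ev*12))
c=C["top"]
f=lambda x,y:(145+(x+.5)/5-.5,230+(y+.5)/5-.5)
for nm,x,y,z in(("run+",718,120,.032),("run-",716,205,.032),("bfar-out",725,55,.012),("bnear-out",729,283,.012),("bfar-stop",72,72,.012),("bnear-stop",65,303,.012),("toothL",362,121,.04),("toothR",362,213,.04)):
    print(nm,np.round(onz(c,*f(x,y),z),4))
save(cv2.resize(C["scene"]["img"][265:425,200:345],None,fx=3.7,fy=3.7,interpolation=cv2.INTER_CUBIC),"pics/c3.png")
E
```

```text
top [105   5 109]
945 [ 0.52851172 -0.24198729] ((531.073486328125, -238.3654327392578), (116.2852783203125, 60.10835266113281), 66.90060424804688) 67.6266981302893 [0.060095   0.10748057]
scene [ 90   2 129]
775 [ 0.52613222 -0.23540616] ((528.4144897460938, -234.12147521972656), (136.50372314453125, 65.67829895019531), 66.27549743652344) 68.66450962278387 [0.06412053 0.11206769]
run+ [ 0.5743 -0.0294  0.032 ]
run- [ 0.5293 -0.032   0.032 ]
bfar-out [ 0.6137 -0.029   0.012 ]
bnear-out [ 0.4918 -0.0407  0.012 ]
bfar-stop [0.5808 0.3202 0.012 ]
bnear-stop [0.4566 0.3084 0.012 ]
toothL [0.5596 0.1556 0.04  ]
toothR [0.5112 0.1505 0.04  ]
```

View pics/c3.png

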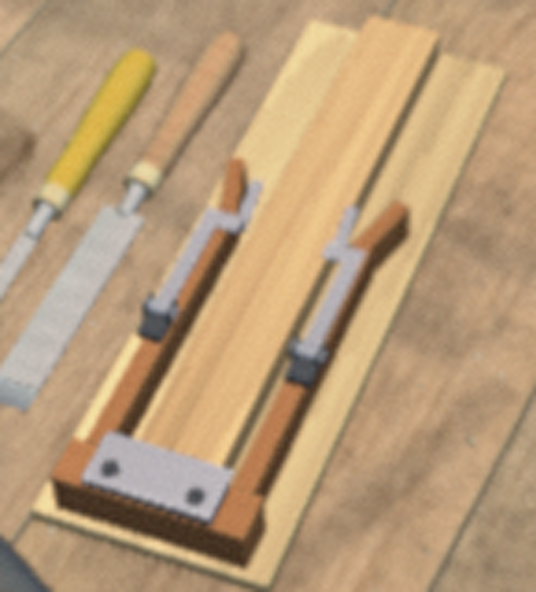

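The scene crop shows the board's runner end corners at (372,17) and (438,38), with base corners at (505,68), (270,583), (35,512) and (312,22).

```bash
python3 - <<'E'
from h import *
c=cam("scene");t=cam("top")
f=lambda x,y:(200+(x+.5)/3.7-.5,265+(y+.5)/3.7-.5)
P={}
for nm,x,y,z in(("runR",372,17,.032),("runL",438,38,.032),("b1",312,22,.012),("b2",505,68,.012),("b3",270,578,.012),("b4",37,510,.012)):
    P[nm]=onz(c,*f(x,y),z); print(nm,np.round(P[nm],4))
print((P["b1"]+P["b2"]+P["b3"]+P["b4"])/4)
# plate outline: bright ends + film, all plate top by low saturation
for n,C,seed,box in(("top",t,(370,276),(335,405,250,302)),("scene",c,(356,222),(325,392,194,245))):
    hsv=cv2.cvtColor(C["img"],cv2.COLOR_RGB2HSV)
    m=((hsv[...,1]<50)&(hsv[...,2]>95)).astype(np.uint8); b=np.zeros_like(m); b[box[2]:box[3],box[0]:box[1]]=1
    m=cv2.morphologyEx(m&b,cv2.MORPH_OPEN,np.ones((3,3)))
    k,l,st,ce=cv2.connectedComponentsWithStats(m); i=l[seed[1],seed[0]]
    pts=np.argwhere(l==i)[:,::-1]
    w=np.array([onz(C,u,v,.038)[:2] for u,v in pts]).astype(np.float32)
    r=cv2.minAreaRect(w*1000); print(n,w.mean(0),r)
    for q in cv2.boxPoints(r)/1000: print(np.round(q,4),np.round(proj(C,[*q,.038]),1))
E
```

```text
runR [ 0.5723 -0.0246  0.032 ]
runL [ 0.5302 -0.0254  0.032 ]
b1 [ 0.6124 -0.0235  0.012 ]
b2 [ 0.4932 -0.0376  0.012 ]
b3 [0.4578 0.3068 0.012 ]
b4 [0.5761 0.3227 0.012 ]
[0.53486877 0.14208668 0.012     ]
top [ 0.5284771  -0.24274847] ((528.897216796875, -242.14495849609375), (142.22030639648438, 60.29692840576172), 66.33689880371094)
[ 0.4727 -0.2952] [388.2 298.7]
[ 0.528  -0.3194] [398.5 278.1]
[ 0.5851 -0.1891] [349.5 253.2]
[ 0.5298 -0.1649] [338.9 273.4]
scene [ 0.52848536 -0.2365149 ] ((527.5413818359375, -237.9763641357422), (143.99754333496094, 64.87137603759766), 66.19892883300781)
[ 0.4688 -0.2908] [389.  209.2]
[ 0.5282 -0.3169] [370.  196.8]
[ 0.5863 -0.1852] [325.9 221.7]
[ 0.5269 -0.159 ] [344.6 235.5]
```

Both views agree to about 4 mm. Plate is at about (0.528,-0.240) with axis 66.3°, board origin at about (0.535,0.141) with axis 95.7°. Next I work out the move above the plate.

```bash
cat >> h.py <<'E'
from scipy.spatial.transform import Rotation as R
def go(pos,ang):
    """shift/turn in tool axes to TCP pos, tool x at ang deg, pointing down"""
    s=bot.observe(); q=s["tool_rot"]; A=R.from_quat([q[1],q[2],q[3],q[0]])
    a=np.radians(ang); x=np.array([np.cos(a),np.sin(a),0]); z=np.array([0,0,-1.]); B=R.from_matrix(np.c_[x,np.cross(z,x),z])
    print("t",s["t"],"pos",np.round(s["tool_pos"],4),"F",np.round(s["wrist_force"],1),"ff",round(s["finger_force"],1),"w",round(s["gripper_width"],3))
    print("d",np.round(A.inv().apply(np.array(pos)-s["tool_pos"]),4),"r",np.round((A.inv()*B).as_rotvec(),4))
def brd(x,y=0,o=(.535,.141),ang=95.7):
    a=np.radians(ang); return np.array(o)+x*np.array([np.cos(a),np.sin(a)])+y*np.array([-np.sin(a),np.cos(a)])
E
python3 -c "
from h import *
go([.528,-.24,.30],66.3)"
```

```text
t 0.3 pos [ 0.1381 -0.6095  0.4043] F [-0.3  0.2 -0.7] ff 0.0 w 0.999
d [ 0.4619 -0.2741  0.1045] r [-6.000e-04 -4.000e-04 -9.343e-01]
```

Call:
move_arm(
  increments=[
    {"dx":0.46,"dy":-0.274,"dz":0,"rz":-0.934,"gripper":1},
    {"dx":0.46,"dy":-0.274,"dz":0,"rz":-0.934,"gripper":1},
    {"dx":0.46,"dy":-0.274,"dz":0,"rz":-0.934,"gripper":1},
    {"dx":0.46,"dy":-0.274,"dz":0.05,"rz":-0.934,"gripper":1},
    {"dx":0.46,"dy":-0.274,"dz":0.1,"rz":-0.934,"gripper":1},
    {"dx":0.46,"dy":-0.274,"dz":0.1,"rz":-0.934,"gripper":1},
    {"dx":0.46,"dy":-0.274,"dz":0.1,"rz":-0.934,"gripper":1},
    {"dx":0.46,"dy":-0.274,"dz":0.1,"rz":-0.934,"gripper":1},
  ],
  grip_force=25,
)

```text
validation failed for argument at $.in...
```

Call:
move_arm(
  increments=[
    {"dx":0,"gripper":1},
  ],
)

```text
validation failed for argument at $.in...
```

```bash
python3 -c "
from h import *
go([.528,-.24,.30],66.3)"
```

```text
t 0.3 pos [ 0.1381 -0.6095  0.4043] F [-0.3  0.2 -0.7] ff 0.0 w 0.999
d [ 0.4619 -0.2741  0.1045] r [-6.000e-04 -4.000e-04 -9.343e-01]
```

Call:
move_arm(
  increments=[
    {"rx":0,"ry":0,"rz":-0.14,"dx":0.04,"dy":-0.024,"dz":0,"gripper":1},
    {"rx":0,"ry":0,"rz":-0.28,"dx":0.08,"dy":-0.048,"dz":0,"gripper":1},
    {"rx":0,"ry":0,"rz":-0.42,"dx":0.12,"dy":-0.072,"dz":0,"gripper":1},
    {"rx":0,"ry":0,"rz":-0.56,"dx":0.16,"dy":-0.096,"dz":0,"gripper":1},
    {"rx":0,"ry":0,"rz":-0.7,"dx":0.2,"dy":-0.12,"dz":0,"gripper":1},
    {"rx":0,"ry":0,"rz":-0.84,"dx":0.24,"dy":-0.144,"dz":0,"gripper":1},
    {"rx":0,"ry":0,"rz":-0.934,"dx":0.28,"dy":-0.168,"dz":0,"gripper":1},
    {"rx":0,"ry":0,"rz":-0.934,"dx":0.32,"dy":-0.192,"dz":0,"gripper":1},
  ],
  grip_force=25,
)

```text
t: 1.1
tool_pos: [0.4088, -0.35, 0.4049]
tool_rot: [0.0, 0.837, 0.547, 0.0]
wrist_force: [-1.1, -0.7, -0.0]
gripper_width: 1.003
finger_force: 0.0
```

```bash
python3 -c "
from h import *
go([.528,-.24,.30],66.3)"
```

```text
t 1.1 pos [ 0.4088 -0.35    0.4049] F [-1.1 -0.7 -0. ] ff 0.0 w 1.003
d [0.1486 0.065  0.1049] r [0.0006 0.0003 0.0011]
```

Call:
move_arm(
  increments=[
    {"rx":0,"ry":0,"rz":0,"dx":0.04,"dy":0.018,"dz":0.02,"gripper":1},
    {"rx":0,"ry":0,"rz":0,"dx":0.08,"dy":0.036,"dz":0.05,"gripper":1},
    {"rx":0,"ry":0,"rz":0,"dx":0.12,"dy":0.054,"dz":0.08,"gripper":1},
    {"rx":0,"ry":0,"rz":0,"dx":0.1486,"dy":0.065,"dz":0.105,"gripper":1},
    {"rx":0,"ry":0,"rz":0,"dx":0.1486,"dy":0.065,"dz":0.105,"gripper":1},
  ],
)

```text
t: 1.6
tool_pos: [0.5276, -0.238, 0.2943]
tool_rot: [-0.004, 0.836, 0.549, -0.001]
wrist_force: [0.7, -0.0, -0.0]
gripper_width: 1.001
finger_force: 0.0
```

```bash
python3 - <<'E'
from h import *
go([.528,-.24,.184],66.3)
t=cam("top");s=cam("scene")
a=cv2.resize(t["img"][225:325,310:430],(480,400),interpolation=cv2.INTER_CUBIC)
b=cv2.resize(s["img"][170:270,300:380],(320,400),interpolation=cv2.INTER_CUBIC)
save(np.hstack([a,b]),"pics/d1.png")
E
```

```text
t 1.6 pos [ 0.5276 -0.238   0.2943] F [ 0.7 -0.  -0. ] ff 0.0 w 1.001
d [-0.002   0.0021  0.1103] r [-0.0087 -0.0023  0.0043]
```

View pics/d1.png

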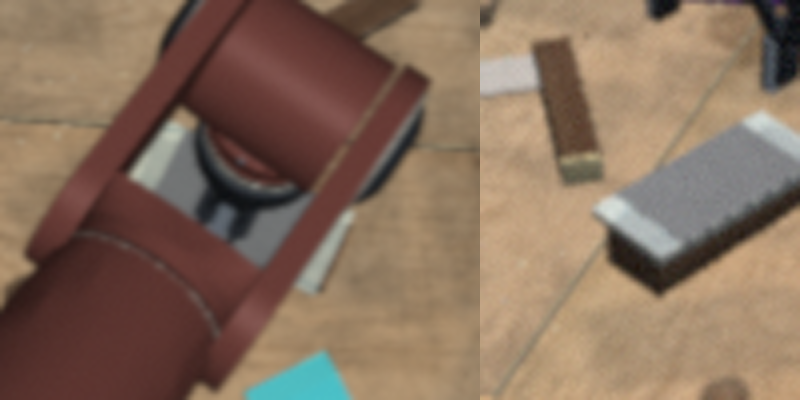

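The scene half shows the plate on its dark block, and the top half shows the gripper centred over the plate. Clearance is about 12 mm per side, so I descend.

Call:
move_arm(
  increments=[
    {"rx":0,"ry":0,"rz":0,"dx":0,"dy":0,"dz":0.03,"gripper":1},
    {"rx":0,"ry":0,"rz":0,"dx":0,"dy":0,"dz":0.06,"gripper":1},
    {"rx":0,"ry":0,"rz":0,"dx":0,"dy":0,"dz":0.085,"gripper":1},
    {"rx":0,"ry":0,"rz":0,"dx":0,"dy":0,"dz":0.1,"gripper":1},
    {"rx":0,"ry":0,"rz":0,"dx":0,"dy":0,"dz":0.114,"gripper":1},
    {"rx":0,"ry":0,"rz":0,"dx":0,"dy":0,"dz":0.114,"gripper":1},
    {"rx":0,"ry":0,"rz":0,"dx":0,"dy":0,"dz":0.114,"gripper":1},
  ],
)

```text
t: 2.4
tool_pos: [0.5274, -0.2422, 0.1867]
tool_rot: [0.001, 0.837, 0.547, 0.0]
wrist_force: [0.4, -0.9, -0.3]
gripper_width: 0.998
finger_force: 0.0
```

```bash
python3 - <<'E'
from h import *
go([.528,-.24,.184],66.3)
s=cam("scene")
save(cv2.resize(s["img"][160:270,290:430],(700,550),interpolation=cv2.INTER_CUBIC),"pics/d2.png")
E
```

```text
t 2.4 pos [ 0.5274 -0.2422  0.1867] F [ 0.4 -0.9 -0.3] ff 0.0 w 0.998
d [ 0.0023 -0.0004  0.0027] r [ 0.0015  0.0003 -0.0008]
```

View pics/d2.png

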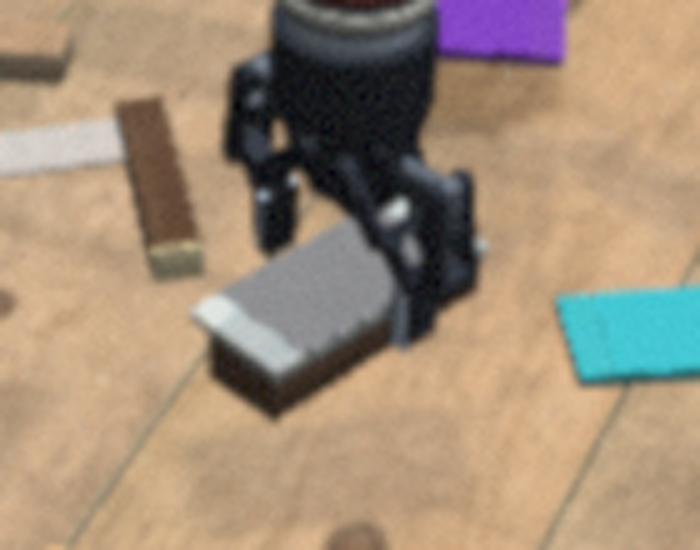

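The fingers straddle the plate's middle, at about (275,240) and (415,320) in the crop, both beyond the long edges. Now I close.

Call:
move_arm(
  increments=[
    {"rx":0,"ry":0,"rz":0,"dx":0.001,"dy":0,"dz":0.002,"gripper":0.8},
    {"rx":0,"ry":0,"rz":0,"dx":0.001,"dy":0,"dz":0.002,"gripper":0.75},
    {"rx":0,"ry":0,"rz":0,"dx":0.001,"dy":0,"dz":0.002,"gripper":0.7},
    {"rx":0,"ry":0,"rz":0,"dx":0.001,"dy":0,"dz":0.002,"gripper":0.65},
    {"rx":0,"ry":0,"rz":0,"dx":0.001,"dy":0,"dz":0.002,"gripper":0.6},
    {"rx":0,"ry":0,"rz":0,"dx":0.001,"dy":0,"dz":0.002,"gripper":0.5},
    {"rx":0,"ry":0,"rz":0,"dx":0.001,"dy":0,"dz":0.002,"gripper":0.5},
    {"rx":0,"ry":0,"rz":0,"dx":0.001,"dy":0,"dz":0.002,"gripper":0.5},
  ],
  grip_force=25,
)

```text
t: 3.25
tool_pos: [0.5279, -0.2409, 0.1846]
tool_rot: [0.001, 0.837, 0.547, 0.0]
wrist_force: [-0.1, 0.4, 4.3]
gripper_width: 0.695
finger_force: 27.9
```

Call:
move_arm(
  increments=[
    {"rx":0,"ry":0,"rz":0,"dx":0,"dy":0,"dz":-0.005,"gripper":0.5},
    {"rx":0,"ry":0,"rz":0,"dx":0,"dy":0,"dz":-0.015,"gripper":0.5},
    {"rx":0,"ry":0,"rz":0,"dx":0,"dy":0,"dz":-0.03,"gripper":0.5},
    {"rx":0,"ry":0,"rz":0,"dx":0,"dy":0,"dz":-0.05,"gripper":0.5},
    {"rx":0,"ry":0,"rz":0,"dx":0,"dy":0,"dz":-0.06,"gripper":0.5},
    {"rx":0,"ry":0,"rz":0,"dx":0,"dy":0,"dz":-0.06,"gripper":0.5},
  ],
)

```text
t: 3.85
tool_pos: [0.5282, -0.2412, 0.2465]
tool_rot: [0.002, 0.837, 0.547, 0.001]
wrist_force: [1.1, -0.1, -1.0]
gripper_width: 0.693
finger_force: 27.7
```

```bash
python3 - <<'E'
from h import *
p=brd(-.104); print(p); go([*p,.245],95.7)
E
```

```text
[0.54532925 0.03751422]
t 3.85 pos [ 0.5282 -0.2412  0.2465] F [ 1.1 -0.1 -1. ] ff 27.7 w 0.693
d [ 0.2621 -0.0965  0.0009] r [ 0.0045  0.0019 -0.5135]
```

Call:
move_arm(
  increments=[
    {"rx":0,"ry":0,"rz":-0.06,"dx":0.03,"dy":-0.011,"dz":0,"gripper":0.5},
    {"rx":0,"ry":0,"rz":-0.13,"dx":0.07,"dy":-0.026,"dz":0,"gripper":0.5},
    {"rx":0,"ry":0,"rz":-0.22,"dx":0.11,"dy":-0.041,"dz":0,"gripper":0.5},
    {"rx":0,"ry":0,"rz":-0.3,"dx":0.15,"dy":-0.055,"dz":0,"gripper":0.5},
    {"rx":0,"ry":0,"rz":-0.39,"dx":0.19,"dy":-0.07,"dz":0,"gripper":0.5},
    {"rx":0,"ry":0,"rz":-0.46,"dx":0.23,"dy":-0.085,"dz":0,"gripper":0.5},
    {"rx":0.002,"ry":0.001,"rz":-0.513,"dx":0.262,"dy":-0.0965,"dz":0,"gripper":0.5},
    {"rx":0.002,"ry":0.001,"rz":-0.513,"dx":0.262,"dy":-0.0965,"dz":0,"gripper":0.5},
  ],
)

```text
t: 4.65
tool_pos: [0.5439, 0.0413, 0.2428]
tool_rot: [-0.002, 0.669, 0.743, -0.0]
wrist_force: [0.6, -0.1, -1.8]
gripper_width: 0.698
finger_force: 27.7
```

Call:
move_arm(
  increments=[
    {"rx":0,"ry":0,"rz":0,"dx":0,"dy":0,"dz":0.02,"gripper":0.5},
    {"rx":0,"ry":0,"rz":0,"dx":0,"dy":0,"dz":0.035,"gripper":0.5},
    {"rx":0,"ry":0,"rz":0,"dx":0,"dy":0,"dz":0.035,"gripper":0.5},
    {"rx":0,"ry":0,"rz":0,"dx":0,"dy":0,"dz":0.035,"gripper":0.5},
  ],
)

```text
t: 5.05
tool_pos: [0.5441, 0.0374, 0.2078]
tool_rot: [-0.002, 0.672, 0.741, -0.001]
wrist_force: [0.7, -0.6, -2.1]
gripper_width: 0.695
finger_force: 27.9
```

```bash
python3 - <<'E'
from h import *
p=brd(-.104); go([*p,.1876],95.7)
s=cam("scene");t=cam("top")
a=cv2.resize(s["img"][225:375,225:375],(600,600),interpolation=cv2.INTER_CUBIC)
save(a,"pics/d3.png"); save(t["img"],"pics/t3.png"); save(s["img"],"pics/s3.png")
E
```

```text
t 5.05 pos [0.5441 0.0374 0.2078] F [ 0.7 -0.6 -2.1] ff 27.9 w 0.695
d [-0.      0.0014  0.0202] r [-0.0037 -0.0017 -0.0015]
```

View pics/d3.png

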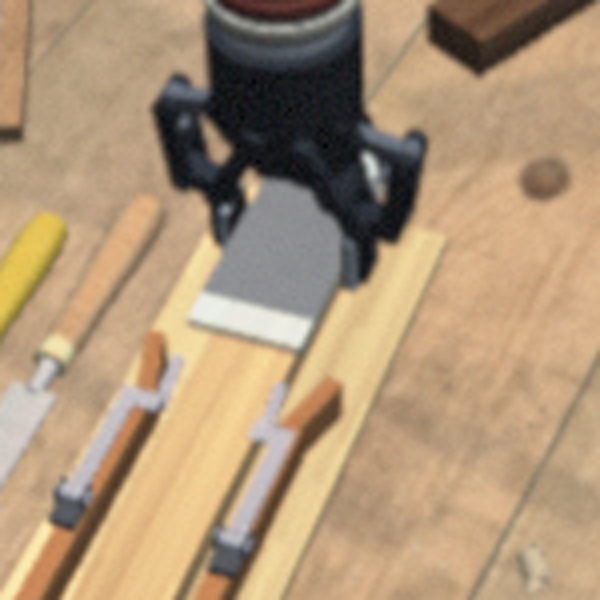

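The plate is held level above the runner, with front corners at crop (190,316) and (303,348). I check the lateral offset in the same view.

```bash
python3 - <<'E'
from h import *
c=cam("scene"); z=.0612
f=lambda x,y:(225+(x+.5)/4-.5,225+(y+.5)/4-.5)
a,b=[onz(c,*f(*q),z)[:2] for q in((190,316),(303,348))]
e=np.radians(95.7); X=np.array([np.cos(e),np.sin(e)]);Y=np.array([-X[1],X[0]])
o=np.array([.5349,.1421])
for p in(a,b,(a+b)/2): print(np.round(p,4),"board",np.round([(p-o)@X,(p-o)@Y],4))
# runner edges & clips, same view
for q,zz in(((180,360),.045),((282,388),.045),((95,556),.032),((195,556),.032),((214,335),.032),((296,352),.032)):
    p=onz(c,*f(*q),zz)[:2]; print(q,np.round([(p-o)@X,(p-o)@Y],4))
E
```

```text
[0.5648 0.1096] board [-0.0353 -0.0265]
[0.5054 0.1045] board [-0.0345  0.0331]
[0.5351 0.107 ] board [-0.0349  0.0033]
(180, 360) [-0.0203 -0.0265]
(282, 388) [-0.0205  0.0272]
(95, 556) [ 0.0904 -0.0216]
(195, 556) [0.0751 0.0217]
(214, 335) [-0.0511 -0.0222]
(296, 352) [-0.0544  0.0207]
```

The plate sits about 3 mm toward board +y, with x and yaw good. I correct and lower.

Call:
move_arm(
  increments=[
    {"rx":-0.002,"ry":-0.001,"rz":0,"dx":0,"dy":0.003,"dz":0.008,"gripper":0.5},
    {"rx":-0.002,"ry":-0.001,"rz":0,"dx":0,"dy":0.003,"dz":0.014,"gripper":0.5},
    {"rx":-0.002,"ry":-0.001,"rz":0,"dx":0,"dy":0.003,"dz":0.018,"gripper":0.5},
    {"rx":-0.002,"ry":-0.001,"rz":0,"dx":0,"dy":0.003,"dz":0.019,"gripper":0.5},
    {"rx":-0.002,"ry":-0.001,"rz":0,"dx":0,"dy":0.003,"dz":0.019,"gripper":0.5},
    {"rx":-0.002,"ry":-0.001,"rz":0,"dx":0,"dy":0.003,"dz":0.019,"gripper":0.5},
  ],
)

```text
t: 5.8
tool_pos: [0.5475, 0.0383, 0.1898]
tool_rot: [0.0, 0.671, 0.741, 0.0]
wrist_force: [0.2, -0.1, -1.2]
gripper_width: 0.696
finger_force: 27.9
```

Call:
move_arm(
  increments=[
    {"rx":0,"ry":0,"rz":0,"dx":0,"dy":0,"dz":0.001,"gripper":0.5},
    {"rx":0,"ry":0,"rz":0,"dx":0,"dy":0,"dz":0.0018,"gripper":0.5},
    {"rx":0,"ry":0,"rz":0,"dx":0,"dy":0,"dz":0.0018,"gripper":0.5},
    {"rx":0,"ry":0,"rz":0,"dx":0,"dy":0,"dz":0.0018,"gripper":0.5},
  ],
)

```text
t: 6.2
tool_pos: [0.5474, 0.0383, 0.1879]
tool_rot: [-0.0, 0.671, 0.741, 0.0]
wrist_force: [0.6, 0.2, -1.9]
gripper_width: 0.698
finger_force: 27.9
```

Call:
move_arm(
  increments=[
    {"rx":0,"ry":0,"rz":0,"dx":0,"dy":0,"dz":0.0007,"gripper":0.5},
    {"rx":0,"ry":0,"rz":0,"dx":0,"dy":0,"dz":0.0013,"gripper":0.5},
    {"rx":0,"ry":0,"rz":0,"dx":0,"dy":0,"dz":0.0013,"gripper":0.5},
    {"rx":0,"ry":0,"rz":0,"dx":0,"dy":0,"dz":0.0013,"gripper":0.5},
  ],
)

```text
t: 6.6
tool_pos: [0.5474, 0.0383, 0.1867]
tool_rot: [0.0, 0.671, 0.741, 0.0]
wrist_force: [-0.2, -0.2, -1.1]
gripper_width: 0.698
finger_force: 28.0
```

Call:
move_arm(
  increments=[
    {"rx":0,"ry":0,"rz":0,"dx":0,"dy":0,"dz":0.0005,"gripper":0.5},
    {"rx":0,"ry":0,"rz":0,"dx":0,"dy":0,"dz":0.001,"gripper":0.5},
    {"rx":0,"ry":0,"rz":0,"dx":0,"dy":0,"dz":0.001,"gripper":0.5},
  ],
)

```text
t: 6.9
tool_pos: [0.5476, 0.0383, 0.1867]
tool_rot: [-0.0, 0.671, 0.741, 0.0]
wrist_force: [-5.7, 0.5, 7.6]
gripper_width: 0.698
finger_force: 28.7
```

```bash
python3 - <<'E'
from h import *
p=brd(-.104); go([*p,.186],95.7)
s=cam("scene")
save(cv2.resize(s["img"][240:360,240:360],(600,600),interpolation=cv2.INTER_CUBIC),"pics/d4.png")
E
```

```text
t 6.9 pos [0.5476 0.0383 0.1867] F [-5.7  0.5  7.6] ff 28.7 w 0.698
d [-0.0006 -0.0023  0.0007] r [-0.0002 -0.0004 -0.0004]
```

View pics/d4.png

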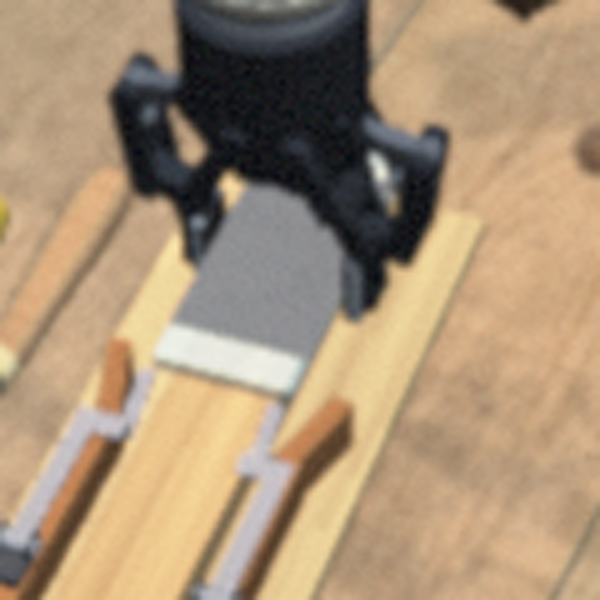

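The plate is down on the runner with about 9 N of pressure while still held, its front corners near crop (157,357) and (293,393).

```bash
python3 - <<'E'
from h import *
c=cam("scene"); z=.040
f=lambda x,y:(240+(x+.5)/5-.5,240+(y+.5)/5-.5)
e=np.radians(95.7); X=np.array([np.cos(e),np.sin(e)]);Y=np.array([-X[1],X[0]]); o=np.array([.5349,.1421])
for q,zz in(((156,355),z),((293,391),z),((180,324),z),((306,356),z),((105,436),.045),((238,470),.045),((52,590),.032),((178,590),.032)):
    p=onz(c,*f(*q),zz)[:2]; print(q,np.round([(p-o)@X,(p-o)@Y],4))
E
```

```text
(156, 355) [-0.0346 -0.0305]
(293, 391) [-0.0353  0.0276]
(180, 324) [-0.0528 -0.0279]
(306, 356) [-0.0538  0.0259]
(105, 436) [ 0.0134 -0.0306]
(238, 470) [0.0118 0.0238]
(52, 590) [ 0.0772 -0.0245]
(178, 590) [0.0617 0.0195]
```

Call:
move_arm(
  increments=[
    {"rx":0,"ry":0,"rz":0,"dx":0,"dy":0,"dz":-0.0005,"gripper":0.5},
    {"rx":0,"ry":0,"rz":0,"dx":0,"dy":0,"dz":-0.0005,"gripper":0.5},
  ],
)

```text
t: 7.2
tool_pos: [0.5475, 0.0383, 0.1866]
tool_rot: [-0.0, 0.671, 0.741, 0.0]
wrist_force: [-3.6, 0.6, 6.1]
gripper_width: 0.697
finger_force: 28.6
```

Call:
move_arm(
  increments=[
    {"rx":0,"ry":0,"rz":0,"dx":0.003,"dy":0,"dz":0,"gripper":0.5},
    {"rx":0,"ry":0,"rz":0,"dx":0.006,"dy":0,"dz":0,"gripper":0.5},
    {"rx":0,"ry":0,"rz":0,"dx":0.009,"dy":0,"dz":0,"gripper":0.5},
    {"rx":0,"ry":0,"rz":0,"dx":0.012,"dy":0,"dz":0,"gripper":0.5},
    {"rx":0,"ry":0,"rz":0,"dx":0.015,"dy":0,"dz":0,"gripper":0.5},
    {"rx":0,"ry":0,"rz":0,"dx":0.015,"dy":0,"dz":0,"gripper":0.5},
  ],
)

```text
t: 7.8
tool_pos: [0.5463, 0.0536, 0.1866]
tool_rot: [0.0, 0.671, 0.741, 0.001]
wrist_force: [0.1, -2.4, 5.0]
gripper_width: 0.694
finger_force: 28.5
```

Call:
move_arm(
  increments=[
    {"rx":0,"ry":0,"rz":0,"dx":0.003,"dy":0,"dz":0,"gripper":0.5},
    {"rx":0,"ry":0,"rz":0,"dx":0.006,"dy":0,"dz":0,"gripper":0.5},
    {"rx":0,"ry":0,"rz":0,"dx":0.009,"dy":0,"dz":0,"gripper":0.5},
    {"rx":0,"ry":0,"rz":0,"dx":0.012,"dy":0,"dz":0,"gripper":0.5},
  ],
)

```text
t: 8.2
tool_pos: [0.5452, 0.0645, 0.1866]
tool_rot: [0.001, 0.671, 0.741, -0.0]
wrist_force: [1.6, -9.1, 4.5]
gripper_width: 0.702
finger_force: 28.5
```

Call:
move_arm(
  increments=[
    {"rx":0,"ry":0,"rz":0,"dx":0.002,"dy":0,"dz":0,"gripper":0.5},
    {"rx":0,"ry":0,"rz":0,"dx":0.004,"dy":0,"dz":0,"gripper":0.5},
    {"rx":0,"ry":0,"rz":0,"dx":0.006,"dy":0,"dz":0,"gripper":0.5},
    {"rx":0,"ry":0,"rz":0,"dx":0.008,"dy":0,"dz":0,"gripper":0.5},
    {"rx":0,"ry":0,"rz":0,"dx":0.008,"dy":0,"dz":0,"gripper":0.5},
  ],
)

```text
t: 8.7
tool_pos: [0.5444, 0.0723, 0.1866]
tool_rot: [0.001, 0.671, 0.741, -0.0]
wrist_force: [2.2, -7.9, 5.6]
gripper_width: 0.694
finger_force: 28.5
```

```bash
python3 - <<'E'
from h import *
p=brd(-.062); go([*p,.1866],95.7)
s=cam("scene")
save(cv2.resize(s["img"][250:370,225:345],(600,600),interpolation=cv2.INTER_CUBIC),"pics/d5.png")
E
```

```text
t 8.7 pos [0.5444 0.0723 0.1866] F [ 2.2 -7.9  5.6] ff 28.5 w 0.694
d [ 0.0073 -0.0025  0.    ] r [ 0.0015  0.0024 -0.0001]
```

View pics/d5.png

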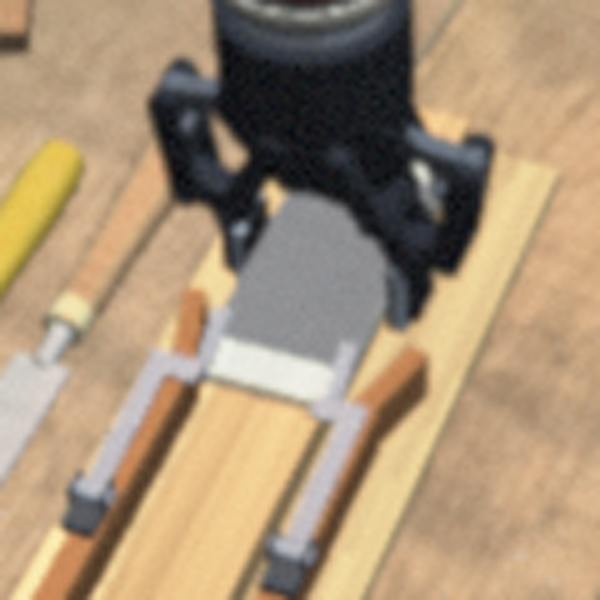

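This is my 10th picture. The plate's front edge (205,372)–(330,400) is just under the lifted clip steps, with the fingers still about 15 mm short of the cheeks. From here I rely on numbers only.

Call:
move_arm(
  increments=[
    {"rx":0,"ry":0,"rz":0,"dx":0.002,"dy":0,"dz":0,"gripper":0.5},
    {"rx":0,"ry":0,"rz":0,"dx":0.004,"dy":0,"dz":0,"gripper":0.5},
    {"rx":0,"ry":0,"rz":0,"dx":0.006,"dy":0,"dz":0,"gripper":0.5},
    {"rx":0,"ry":0,"rz":0,"dx":0.009,"dy":0,"dz":0,"gripper":0.5},
    {"rx":0,"ry":0,"rz":0,"dx":0.009,"dy":0,"dz":0,"gripper":0.5},
    {"rx":0,"ry":0,"rz":0,"dx":0.009,"dy":0,"dz":0,"gripper":0.5},
    {"rx":0,"ry":0,"rz":0,"dx":0.009,"dy":0,"dz":0,"gripper":0.5},
  ],
)

```text
t: 9.45
tool_pos: [0.5435, 0.0815, 0.1866]
tool_rot: [0.001, 0.671, 0.741, 0.0]
wrist_force: [1.0, -6.7, 5.4]
gripper_width: 0.695
finger_force: 28.6
```

Call:
move_arm(
  increments=[
    {"rx":0,"ry":0,"rz":0,"dx":0,"dy":0,"dz":0,"gripper":0.75},
    {"rx":0,"ry":0,"rz":0,"dx":0,"dy":0,"dz":0,"gripper":0.85},
    {"rx":0,"ry":0,"rz":0,"dx":0,"dy":0,"dz":0,"gripper":0.88},
    {"rx":0,"ry":0,"rz":0,"dx":0,"dy":0,"dz":0,"gripper":0.88},
  ],
)

```text
t: 9.85
tool_pos: [0.5426, 0.0824, 0.1855]
tool_rot: [-0.001, 0.671, 0.741, -0.0]
wrist_force: [-0.1, 1.2, 0.9]
gripper_width: 0.877
finger_force: 0.0
```

Call:
move_arm(
  increments=[
    {"rx":0,"ry":0,"rz":0,"dx":0,"dy":0,"dz":-0.01,"gripper":0.88},
    {"rx":0,"ry":0,"rz":0,"dx":0,"dy":0,"dz":-0.03,"gripper":0.88},
    {"rx":0,"ry":0,"rz":0,"dx":0,"dy":0,"dz":-0.06,"gripper":0.88},
    {"rx":0,"ry":0,"rz":0,"dx":-0.04,"dy":0,"dz":-0.07,"gripper":0.5},
    {"rx":0,"ry":0,"rz":0,"dx":-0.08,"dy":0,"dz":-0.07,"gripper":0.2},
    {"rx":0,"ry":0,"rz":0,"dx":-0.105,"dy":0,"dz":-0.07,"gripper":0},
    {"rx":0,"ry":0,"rz":0,"dx":-0.105,"dy":0,"dz":-0.07,"gripper":0},
    {"rx":0,"ry":0,"rz":0,"dx":-0.105,"dy":0,"dz":-0.07,"gripper":0},
  ],
)

```text
t: 10.65
tool_pos: [0.5534, -0.0227, 0.2566]
tool_rot: [-0.0, 0.672, 0.741, 0.001]
wrist_force: [0.2, 0.5, 0.7]
gripper_width: 0.022
finger_force: 0.0
```

```bash
cat >> h.py <<'E'
e=np.radians(95.7); X=np.array([np.cos(e),np.sin(e)]);Y=np.array([-X[1],X[0]]); OS=np.array([.5349,.1421]); OT=np.array([.5357,.1398])
def film(n,x0,x1):
    """film blob on board between board x0..x1, top at z=.040; board coords"""
    c=cam(n); hsv=cv2.cvtColor(c["img"],cv2.COLOR_RGB2HSV); o=OS if n=="scene" else OT
    poly=[proj(c,[*(o+a*X+b*Y),.04]) for a,b in((x0,-.034),(x1,-.034),(x1,.034),(x0,.034))]
    roi=np.zeros(hsv.shape[:2],np.uint8); cv2.fillPoly(roi,[np.int32(np.round(poly))],1)
    m=roi&((hsv[...,1]<60)&(hsv[...,2]>75)&(hsv[...,2]<158)).astype(np.uint8)
    k,l,st,ce=cv2.connectedComponentsWithStats(m); i=1+np.argmax(st[1:,4])
    w=np.array([onz(c,u,v,.04)[:2]-o for v,u in np.argwhere(l==i)]); b=np.c_[w@X,w@Y]
    r=cv2.minAreaRect((b*1000).astype(np.float32)); print(n,len(b),"x",np.percentile(b[:,0],[1,50,99]).round(4),"y",np.percentile(b[:,1],[1,50,99]).round(4),np.round(r[0],1),np.round(r[1],1),round(r[2],1))
E
python3 - <<'E'
from h import *
p=brd(-.168); go([*p,.207],95.7)
for n in("scene","top"): film(n,-.14,.02)
E
```

```text
t 10.65 pos [ 0.5534 -0.0227  0.2566] F [0.2 0.5 0.7] ff 0.0 w 0.022
d [-0.0034 -0.0021  0.0496] r [ 0.0008 -0.0009 -0.0018]
scene 1081 x [-0.1105 -0.0616 -0.0126] y [-0.0307 -0.0014  0.0283] [-71.3  -1.6] [119.7  59.8] 0.1
top 256 x [-0.125  -0.094  -0.0703] y [-0.0323 -0.011   0.0108] [-101.4  -11.4] [43.4 59.2] 74.1
```

The plate is aligned: centre x about -62 mm, y about -1 mm, no yaw. I lower the shut fingers behind it.

Call:
move_arm(
  increments=[
    {"rx":0,"ry":0,"rz":0,"dx":0,"dy":0,"dz":0.02,"gripper":0},
    {"rx":0,"ry":0,"rz":0,"dx":0,"dy":0,"dz":0.037,"gripper":0},
    {"rx":0,"ry":0,"rz":0,"dx":0,"dy":0,"dz":0.045,"gripper":0},
    {"rx":0,"ry":0,"rz":0,"dx":0,"dy":0,"dz":0.048,"gripper":0},
    {"rx":0,"ry":0,"rz":0,"dx":0,"dy":0,"dz":0.048,"gripper":0},
    {"rx":0,"ry":0,"rz":0,"dx":0,"dy":0,"dz":0.048,"gripper":0},
  ],
)

```text
t: 11.35
tool_pos: [0.5538, -0.0222, 0.2089]
tool_rot: [0.001, 0.671, 0.741, 0.001]
wrist_force: [-0.2, 0.0, -0.3]
gripper_width: -0.001
finger_force: 0.0
```

Call:
move_arm(
  increments=[
    {"rx":0,"ry":0,"rz":0,"dx":0.004,"dy":0,"dz":0.0015,"gripper":0},
    {"rx":0,"ry":0,"rz":0,"dx":0.008,"dy":0,"dz":0.0015,"gripper":0},
    {"rx":0,"ry":0,"rz":0,"dx":0.012,"dy":0,"dz":0.0015,"gripper":0},
    {"rx":0,"ry":0,"rz":0,"dx":0.016,"dy":0,"dz":0.0015,"gripper":0},
    {"rx":0,"ry":0,"rz":0,"dx":0.019,"dy":0,"dz":0.0015,"gripper":0},
    {"rx":0,"ry":0,"rz":0,"dx":0.022,"dy":0,"dz":0.0015,"gripper":0},
    {"rx":0,"ry":0,"rz":0,"dx":0.025,"dy":0,"dz":0.0015,"gripper":0},
    {"rx":0,"ry":0,"rz":0,"dx":0.028,"dy":0,"dz":0.0015,"gripper":0},
  ],
)

```text
t: 12.15
tool_pos: [0.5508, 0.0049, 0.2067]
tool_rot: [0.001, 0.671, 0.741, -0.001]
wrist_force: [0.7, -5.4, -0.8]
gripper_width: -0.001
finger_force: 2.7
```

Call:
move_arm(
  increments=[
    {"rx":0,"ry":0,"rz":0,"dx":0.004,"dy":0,"dz":0,"gripper":0},
    {"rx":0,"ry":0,"rz":0,"dx":0.008,"dy":0,"dz":0,"gripper":0},
    {"rx":0,"ry":0,"rz":0,"dx":0.012,"dy":0,"dz":0,"gripper":0},
    {"rx":0,"ry":0,"rz":0,"dx":0.016,"dy":0,"dz":0,"gripper":0},
    {"rx":0,"ry":0,"rz":0,"dx":0.02,"dy":0,"dz":0,"gripper":0},
    {"rx":0,"ry":0,"rz":0,"dx":0.024,"dy":0,"dz":0,"gripper":0},
    {"rx":0,"ry":0,"rz":0,"dx":0.028,"dy":0,"dz":0,"gripper":0},
    {"rx":0,"ry":0,"rz":0,"dx":0.032,"dy":0,"dz":0,"gripper":0},
  ],
)

```text
t: 12.95
tool_pos: [0.5476, 0.0366, 0.2067]
tool_rot: [0.001, 0.671, 0.741, -0.001]
wrist_force: [0.5, -5.7, -0.3]
gripper_width: -0.004
finger_force: 2.9
```

```bash
python3 - <<'E'
from h import *
p=brd(-.0); go([*p,.207],95.7)
film("scene",-.12,.06)
E
```

```text
t 12.95 pos [0.5476 0.0366 0.2067] F [ 0.5 -5.7 -0.3] ff 2.9 w -0.004
d [ 0.1052 -0.0022 -0.0006] r [ 0.0006  0.0025 -0.0003]
scene 1133 x [-0.0743 -0.0247  0.0338] y [-0.0307 -0.0015  0.0283] [-17.2  -1.5] [134.4  60.9] 0.6
```

Call:
move_arm(
  increments=[
    {"rx":0,"ry":0,"rz":0,"dx":0.004,"dy":0,"dz":0,"gripper":0},
    {"rx":0,"ry":0,"rz":0,"dx":0.008,"dy":0,"dz":0,"gripper":0},
    {"rx":0,"ry":0,"rz":0,"dx":0.012,"dy":0,"dz":0,"gripper":0},
    {"rx":0,"ry":0,"rz":0,"dx":0.016,"dy":0,"dz":0,"gripper":0},
    {"rx":0,"ry":0,"rz":0,"dx":0.02,"dy":0,"dz":0,"gripper":0},
    {"rx":0,"ry":0,"rz":0,"dx":0.024,"dy":0,"dz":0,"gripper":0},
    {"rx":0,"ry":0,"rz":0,"dx":0.028,"dy":0,"dz":0,"gripper":0},
    {"rx":0,"ry":0,"rz":0,"dx":0.032,"dy":0,"dz":0,"gripper":0},
  ],
)

```text
t: 13.8
tool_pos: [0.5444, 0.0684, 0.2067]
tool_rot: [0.001, 0.671, 0.741, -0.001]
wrist_force: [0.9, -6.6, -1.2]
gripper_width: 0.005
finger_force: 3.1
```

Call:
move_arm(
  increments=[
    {"rx":0,"ry":0,"rz":0,"dx":0.004,"dy":0,"dz":0,"gripper":0},
    {"rx":0,"ry":0,"rz":0,"dx":0.008,"dy":0,"dz":0,"gripper":0},
    {"rx":0,"ry":0,"rz":0,"dx":0.012,"dy":0,"dz":0,"gripper":0},
    {"rx":0,"ry":0,"rz":0,"dx":0.016,"dy":0,"dz":0,"gripper":0},
    {"rx":0,"ry":0,"rz":0,"dx":0.02,"dy":0,"dz":0,"gripper":0},
    {"rx":0,"ry":0,"rz":0,"dx":0.024,"dy":0,"dz":0,"gripper":0},
    {"rx":0,"ry":0,"rz":0,"dx":0.028,"dy":0,"dz":0,"gripper":0},
    {"rx":0,"ry":0,"rz":0,"dx":0.032,"dy":0,"dz":0,"gripper":0},
  ],
)

```text
t: 14.6
tool_pos: [0.5412, 0.1001, 0.2067]
tool_rot: [0.001, 0.671, 0.741, -0.001]
wrist_force: [-0.3, -8.0, 0.9]
gripper_width: -0.0
finger_force: 3.7
```

```bash
python3 - <<'E'
from h import *
p=brd(-.0); go([*p,.207],95.7)
film("scene",-.06,.11)
E
```

```text
t 14.6 pos [0.5412 0.1001 0.2067] F [-0.3 -8.   0.9] ff 3.7 w -0.0
d [ 0.0413 -0.0021 -0.0005] r [-0.0005  0.003  -0.0001]
scene 1361 x [-0.0096  0.0445  0.0882] y [-0.0315 -0.0013  0.031 ] [39.4 -0.7] [101.   69.1] 1.0
```

Call:
move_arm(
  increments=[
    {"rx":0,"ry":0,"rz":0,"dx":0.004,"dy":0,"dz":0,"gripper":0},
    {"rx":0,"ry":0,"rz":0,"dx":0.008,"dy":0,"dz":0,"gripper":0},
    {"rx":0,"ry":0,"rz":0,"dx":0.012,"dy":0,"dz":0,"gripper":0},
    {"rx":0,"ry":0,"rz":0,"dx":0.016,"dy":0,"dz":0,"gripper":0},
    {"rx":0,"ry":0,"rz":0,"dx":0.019,"dy":0,"dz":0,"gripper":0},
    {"rx":0,"ry":0,"rz":0,"dx":0.022,"dy":0,"dz":0,"gripper":0},
    {"rx":0,"ry":0,"rz":0,"dx":0.024,"dy":0,"dz":0,"gripper":0},
    {"rx":0,"ry":0,"rz":0,"dx":0.024,"dy":0,"dz":0,"gripper":0},
  ],
)

```text
t: 15.45
tool_pos: [0.5386, 0.124, 0.2066]
tool_rot: [0.0, 0.671, 0.741, -0.002]
wrist_force: [-1.3, -6.7, 2.1]
gripper_width: 0.002
finger_force: 3.5
```

Call:
move_arm(
  increments=[
    {"rx":0,"ry":0,"rz":0,"dx":0.001,"dy":0,"dz":0,"gripper":0},
    {"rx":0,"ry":0,"rz":0,"dx":0.002,"dy":0,"dz":0,"gripper":0},
    {"rx":0,"ry":0,"rz":0,"dx":0.003,"dy":0,"dz":0,"gripper":0},
    {"rx":0,"ry":0,"rz":0,"dx":0.003,"dy":0,"dz":0,"gripper":0},
  ],
)

```text
t: 15.85
tool_pos: [0.5383, 0.1267, 0.2066]
tool_rot: [0.001, 0.671, 0.741, -0.002]
wrist_force: [-1.9, -7.9, 2.0]
gripper_width: 0.006
finger_force: 3.9
```

Call:
move_arm(
  increments=[
    {"rx":0,"ry":0,"rz":0,"dx":0.001,"dy":0,"dz":0,"gripper":0},
    {"rx":0,"ry":0,"rz":0,"dx":0.002,"dy":0,"dz":0,"gripper":0},
    {"rx":0,"ry":0,"rz":0,"dx":0.002,"dy":0,"dz":0,"gripper":0},
  ],
)

```text
t: 16.15
tool_pos: [0.5381, 0.1287, 0.2066]
tool_rot: [0.001, 0.671, 0.741, -0.002]
wrist_force: [-1.5, -6.8, 2.1]
gripper_width: 0.001
finger_force: 3.9
```

```bash
python3 - <<'E'
from h import *
p=brd(-.0); go([*p,.207],95.7)
film("scene",-.03,.14)
E
```

```text
t 16.15 pos [0.5381 0.1287 0.2066] F [-1.5 -6.8  2.1] ff 3.9 w 0.001
d [ 0.0125 -0.0019 -0.0004] r [-0.0017  0.0033  0.    ]
scene 1525 x [0.0184 0.0709 0.1179] y [-0.0321 -0.0007  0.0301] [75.  0.] [133.1  68.9] 2.5
```

Call:
move_arm(
  increments=[
    {"rx":0,"ry":0,"rz":0,"dx":0.0007,"dy":0,"dz":0,"gripper":0},
    {"rx":0,"ry":0,"rz":0,"dx":0.0015,"dy":0,"dz":0,"gripper":0},
    {"rx":0,"ry":0,"rz":0,"dx":0.0015,"dy":0,"dz":0,"gripper":0},
  ],
)

```text
t: 16.5
tool_pos: [0.538, 0.1302, 0.2066]
tool_rot: [0.001, 0.671, 0.741, -0.002]
wrist_force: [-2.3, -8.1, 1.3]
gripper_width: 0.002
finger_force: 4.0
```

Call:
move_arm(
  increments=[
    {"rx":0,"ry":0,"rz":0,"dx":0.0005,"dy":0,"dz":0,"gripper":0},
    {"rx":0,"ry":0,"rz":0,"dx":0.001,"dy":0,"dz":0,"gripper":0},
    {"rx":0,"ry":0,"rz":0,"dx":0.001,"dy":0,"dz":0,"gripper":0},
  ],
)

```text
t: 16.8
tool_pos: [0.5379, 0.1311, 0.2066]
tool_rot: [0.001, 0.671, 0.741, -0.002]
wrist_force: [-1.1, -8.6, 2.0]
gripper_width: 0.002
finger_force: 4.0
```

Call:
move_arm(
  increments=[
    {"rx":0,"ry":0,"rz":0,"dx":0.0005,"dy":0,"dz":0,"gripper":0},
    {"rx":0,"ry":0,"rz":0,"dx":0.001,"dy":0,"dz":0,"gripper":0},
    {"rx":0,"ry":0,"rz":0,"dx":0.001,"dy":0,"dz":0,"gripper":0},
  ],
)

```text
t: 17.1
tool_pos: [0.5378, 0.1321, 0.2066]
tool_rot: [0.001, 0.671, 0.741, -0.002]
wrist_force: [-1.0, -8.6, 2.5]
gripper_width: -0.002
finger_force: 4.1
```

Call:
move_arm(
  increments=[
    {"rx":0,"ry":0,"rz":0,"dx":0.0005,"dy":0,"dz":0,"gripper":0},
    {"rx":0,"ry":0,"rz":0,"dx":0.001,"dy":0,"dz":0,"gripper":0},
    {"rx":0,"ry":0,"rz":0,"dx":0.001,"dy":0,"dz":0,"gripper":0},
  ],
)

```text
t: 17.4
tool_pos: [0.5377, 0.1332, 0.2066]
tool_rot: [0.001, 0.671, 0.741, -0.002]
wrist_force: [-1.9, -7.6, 3.8]
gripper_width: -0.005
finger_force: 3.6
```

Call:
move_arm(
  increments=[
    {"rx":0,"ry":0,"rz":0,"dx":0.0005,"dy":0,"dz":0,"gripper":0},
    {"rx":0,"ry":0,"rz":0,"dx":0.001,"dy":0,"dz":0,"gripper":0},
    {"rx":0,"ry":0,"rz":0,"dx":0.001,"dy":0,"dz":0,"gripper":0},
  ],
)

```text
t: 17.7
tool_pos: [0.5376, 0.1353, 0.2066]
tool_rot: [-0.0, 0.671, 0.741, 0.0]
wrist_force: [-0.9, -1.9, -0.1]
gripper_width: -0.0
finger_force: 0.8
```

Call:
move_arm(
  increments=[
    {"rx":0,"ry":0,"rz":0,"dx":0.0005,"dy":0,"dz":0,"gripper":0},
    {"rx":0,"ry":0,"rz":0,"dx":0.001,"dy":0,"dz":0,"gripper":0},
    {"rx":0,"ry":0,"rz":0,"dx":0.001,"dy":0,"dz":0,"gripper":0},
  ],
)

```text
t: 18.0
tool_pos: [0.5375, 0.1363, 0.2066]
tool_rot: [-0.0, 0.671, 0.741, -0.0]
wrist_force: [-1.3, -2.9, 1.7]
gripper_width: 0.001
finger_force: 1.2
```

Push force dropped from about 8 N to about 2 N, so the clips have snapped. One small extra nudge for margin, then I back off and lift.

Call:
move_arm(
  increments=[
    {"rx":0,"ry":0,"rz":0,"dx":0.0004,"dy":0,"dz":0,"gripper":0},
    {"rx":0,"ry":0,"rz":0,"dx":0.0007,"dy":0,"dz":0,"gripper":0},
    {"rx":0,"ry":0,"rz":0,"dx":0.0007,"dy":0,"dz":0,"gripper":0},
  ],
)

```text
t: 18.3
tool_pos: [0.5375, 0.137, 0.2066]
tool_rot: [-0.0, 0.671, 0.741, 0.0]
wrist_force: [-2.4, -3.1, 1.9]
gripper_width: -0.0
finger_force: 1.5
```

Call:
move_arm(
  increments=[
    {"rx":0,"ry":0,"rz":0,"dx":-0.004,"dy":0,"dz":0,"gripper":0},
    {"rx":0,"ry":0,"rz":0,"dx":-0.015,"dy":0,"dz":0,"gripper":0},
    {"rx":0,"ry":0,"rz":0,"dx":-0.04,"dy":0,"dz":-0.02,"gripper":0},
    {"rx":0,"ry":0,"rz":0,"dx":-0.07,"dy":0,"dz":-0.06,"gripper":0},
    {"rx":0,"ry":0,"rz":0,"dx":-0.11,"dy":0,"dz":-0.09,"gripper":0},
    {"rx":0,"ry":0,"rz":0,"dx":-0.15,"dy":0,"dz":-0.1,"gripper":0},
    {"rx":0,"ry":0,"rz":0,"dx":-0.15,"dy":0,"dz":-0.1,"gripper":0},
  ],
)

```text
t: 19.0
tool_pos: [0.5537, -0.0165, 0.3102]
tool_rot: [0.003, 0.673, 0.739, 0.002]
wrist_force: [-0.9, -0.4, 0.3]
gripper_width: 0.004
finger_force: 0.0
```

```bash
python3 - <<'E'
from h import *
go([0.5,0,.3],95.7)
film("scene",-.03,.14); film("top",-.03,.14)
# clear rear strip & gap to teeth: brightness profile along the middle line; clip arms now vs start
c=cam("scene"); g=cv2.cvtColor(c["img"],cv2.COLOR_RGB2GRAY).astype(np.float32); h=cv2.cvtColor(c["img"],cv2.COLOR_RGB2HSV)[...,1]
for y in(-.015,0,.015):
    print(y,[(x,int(g[int(round(v)),int(round(u))]),int(h[int(round(v)),int(round(u))])) for x in range(-10,30,3) for u,v in[proj(c,[*(OS+x/1000*X+y*Y),.04])]])
# clip change against the first picture: shift of arms
s0=cv2.imread("pics/scene0.png",0).astype(np.float32)
for nm,y in(("left",.032),("right",-.032)):
    best=[]
    for x in(.012,):
        u,v=[int(round(q)) for q in proj(c,[*(OS+x*X+y*Y),.05])]
        A=s0[v-9:v+10,u-9:u+10];W=g[v-14:v+15,u-14:u+15]
        r=cv2.matchTemplate(W.astype(np.uint8),A.astype(np.uint8),cv2.TM_CCOEFF_NORMED);_,m,_,l=cv2.minMaxLoc(r); print(nm,(u,v),"shift",l[0]-5,l[1]-5,round(m,3))
E
```

```text
t 19.0 pos [ 0.5537 -0.0165  0.3102] F [-0.9 -0.4  0.3] ff 0.0 w 0.004
d [ 0.0214 -0.052   0.0098] r [ 0.0073  0.0021 -0.0058]
scene 1576 x [0.0265 0.0786 0.127 ] y [-0.0323 -0.001   0.0301] [73.6 -0. ] [ 68.8 128.6] 89.8
top 933 x [0.0264 0.0764 0.129 ] y [-0.0323 -0.0019  0.0317] [81.6 -0.5] [ 68.8 113.5] 88.2
-0.015 [(-10, 197, 105), (-7, 199, 104), (-4, 197, 107), (-1, 197, 105), (2, 197, 107), (5, 199, 100), (8, 226, 18), (11, 230, 9), (14, 228, 9), (17, 227, 10), (20, 230, 11), (23, 221, 14), (26, 148, 2), (29, 137, 5)]
0 [(-10, 200, 104), (-7, 199, 106), (-4, 196, 108), (-1, 194, 106), (2, 198, 108), (5, 196, 100), (8, 226, 25), (11, 230, 10), (14, 232, 10), (17, 231, 11), (20, 230, 11), (23, 222, 11), (26, 150, 2), (29, 136, 7)]
0.015 [(-10, 203, 103), (-7, 203, 104), (-4, 203, 105), (-1, 202, 103), (2, 205, 103), (5, 207, 99), (8, 226, 26), (11, 230, 10), (14, 231, 10), (17, 230, 11), (20, 231, 11), (23, 228, 11), (26, 146, 2), (29, 135, 6)]
left (291, 333) shift 0 0 0.911
right (260, 324) shift 0 0 0.628
```

Both teeth areas match the clips-down picture with zero shift, but the right score is weak, so I check more patches of both clips.

```bash
python3 - <<'E'
from h import *
for n,f0,o in(("scene","pics/scene0.png",OS),("top","pics/top0.png",OT)):
    c=cam(n); a=cv2.imread(f0); b=c["img"][:,:,::-1].copy(); k=4
    up=lambda i:cv2.resize(i,None,fx=k,fy=k,interpolation=cv2.INTER_CUBIC)
    for nm,s in(("left",1),("right",-1)):
        for x in(-.018,.005,.02,.04):
            y=s*(.027 if x<0 else .036)
            u,v=[int(round(q)) for q in proj(c,[*(o+x*X+y*Y),.046])]
            A=up(a[v-5:v+6,u-5:u+6]);W=up(b[v-10:v+11,u-10:u+11])
            r=cv2.matchTemplate(W,A,cv2.TM_CCOEFF_NORMED);_,m,_,l=cv2.minMaxLoc(r)
            print(n,nm,x,(l[0]/k-5,l[1]/k-5),round(m,3),"at0",round(float(r[5*k,5*k]),3),"up3px" ,round(float(r[2*k,5*k]),3))
E
```

```text
scene left -0.018 (0.0, 0.0) 0.995 at0 0.995 up3px 0.502
scene left 0.005 (0.0, 0.0) 0.982 at0 0.982 up3px 0.515
scene left 0.02 (-2.5, 5.0) 0.903 at0 0.867 up3px 0.29
scene left 0.04 (0.0, 0.0) 0.921 at0 0.921 up3px 0.409
scene right -0.018 (0.0, 0.0) 0.997 at0 0.997 up3px 0.843
scene right 0.005 (0.0, -0.25) 0.851 at0 0.842 up3px 0.313
scene right 0.02 (-3.5, 5.0) 0.668 at0 0.483 up3px 0.181
scene right 0.04 (-0.75, 0.5) 0.858 at0 0.837 up3px 0.732
top left -0.018 (5.0, -3.25) 0.491 at0 0.082 up3px 0.044
top left 0.005 (-1.25, 0.25) 0.625 at0 0.584 up3px 0.41
top left 0.02 (-1.25, 0.25) 0.722 at0 0.651 up3px -0.101
top left 0.04 (0.25, 0.0) 0.709 at0 0.709 up3px -0.457
top right -0.018 (-5.0, 0.5) 0.191 at0 0.051 up3px -0.174
top right 0.005 (0.0, -0.25) 0.888 at0 0.873 up3px 0.05
top right 0.02 (-0.25, -0.75) 0.783 at0 0.709 up3px 0.031
top right 0.04 (1.0, -0.25) 0.675 at0 0.672 up3px -0.033
```

Both tooth ramps match the clips-down view exactly (0.995 and 0.997 at zero shift). The plate is about 2–3 mm past the snap point, so it is home. Handing in.

```bash
python3 -c "
from h import *
print(bot.sign_off())"
```

```text
the job is handed in; nothing more can be done
None
```

I slid the glass plate in under both clips and handed the job in at about 19 s of the 54 s allowed. My last check before hand-in showed both clips down behind its rear edge and the fingers clear; the hand-in returned no verdict.

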